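Gauge a specimen bar against the flip stop

ROBOT

A 6-joint arm with a two-finger parallel gripper is mounted at the origin on the work surface. World frame = base frame: x ahead of the robot, y to its left, z up, the work surface at z = 0. Lengths are in mm, angles in rad, forces in N, time in s.
With the tool pointing down it reaches from about 350 to 975 mm from the base axis. Payload 4.9 kg.
Tool frame: the origin (TCP) lies at the very end of the fingers, on their centre line; the grasp point (between the pads) lies 19 mm behind it; x points along the fingers, y is the direction in which the jaws open and shut, and the axes are right-handed (so a half turn about x gives the same grasp; the last joint's range is limited). The gripper opens to 85 mm and grips with 20 to 120 N. Pads are 22 mm wide; open, the fingers measure 114 mm over their backs; the gripper's body (76 mm by 85 mm) begins 54 mm behind the grasp point. The pads swing forward as they close: fully open they stand 13 mm farther back than shut.
Start: joints at [-1.319, 0.053, 1.613, -0, 1.476, -0.119], TCP at [226.469, -582.506, 231.304] pointing down, gripper open.
Joint ranges: [-3.01, 3.01], [-1.01, 2.22], [0.06, 2.58], [-1.02, 4.17], [0.09, 2.62], [-3.14, 3.14]. Speed limits (rad/s): [2.57, 2.57, 3.14, 3.14, 3.14, 3.14].

INTERFACE

Orientations are given as a rotation vector (axis times angle).
In Python, from station import ctrl gives the robot as it stands. Calls block until the motion is done:
- ctrl.move_to(position, orientation): joint-space move of the TCP to a pose.
- ctrl.movel(position, rot=None, feed=150): straight line of the TCP; rot=None keeps the orientation; feed is the mean speed in mm/s.
- ctrl.set_joints(angles): joint-space move.
- ctrl.release() and ctrl.gripper_close(): open the fingers fully, or close them until they stop; the grip force is fixed at half the most.
- ctrl.wait(seconds).
- ctrl.solve_ik(position, orientation): joint angles nearest the present ones, or None.
- ctrl.sense(): the state.
- ctrl.get_image(name): name is "scene" or "top"; returns the picture (400x640x3 uint8, red, green, blue); there is no depth.
- ctrl.calibration(name): a dict with "fovy" (degrees; the focal length in pixels is half the picture's height over the tangent of half this angle, whatever the lens; pixels are square), "cx", "cy" (the principal point, pixels), "k1" (the pictures are not rectified: a ray, as slopes to the right and down, at radius r is drawn at 1 + k1 r^2 times it, then the intrinsics apply), "cam_to_world" (4x4, takes a point from camera to world coordinates). Camera axes: x right, y down, z forward; pixel columns grow to the right and rows downward; lengths in mm; the calibration is good to about 2 mm. A picture is of the moment at which its call begins. calibration takes no time and is no camera call.
A pose or a line that the arm cannot do raises ctrl.MotionError and nothing moves.
- ctrl.sign_off(): hands the job in, once; it reports no verdict.
The state is a dict: "time_s": time; "qpos": joint angles; "dq": joint speeds; "tau": joint torques, N m; "eef_pos": TCP position; "tcp_rot": TCP orientation; "ft_force": force on the tool from outside, world axes, zero at the start; "torque": the same for the moment, N m; "gripper_width": opening from 0.0 (shut) to 1.0 (fully open).
Only numpy, scipy, OpenCV 4.12 (cv2) and the standard library are available. Lean on these libraries where they do the work, as an engineer would, in place of code of your own. Each camera call takes 0.05 s, during which the arm holds its last target.

TASK

Flip the red-tabbed stop leaf on the jig's fence all the way down, then slide the amber specimen bar, green end first, along the fence until it is flush against the fence and its green end presses snugly on the leaf, whose exact setting you must feel for; hold it there for a moment. The resin is brittle, so press gently, about 5 N and never more than 15 N. Then flip the leaf back up to upright or beyond, leave the bar exactly where it was gauged, flush with the fence, and leave the jar, slide box and beaker alone.

Things in the scene. Friction and masses are not known exactly. Their poses are not given: they have to be found in the camera images.
- jig: Fixed jig: aluminium bed 170 (x) x 380 (y) x 12 mm thick on the bench, grey fence along y on it. Origin: centre of the bed's underside. The fence's face looks to -x and lies at x = 56 mm; the fence is 14 mm thick and 22 mm high above the bed (top at z = 34). Turned up to 0.25 rad about the vertical.
- stop: Dark steel carriage fixed on the fence, in a different place along it each time. Axes parallel to the jig's. Origin: fence face (x = 0), bed top (z = 0, 12 mm above the bench), nominal gauge plane (y = 0). Its brass fine-adjust spindle carries the leaf, set anywhere from 9 mm to -y to 9 mm to +y of nominal, and is not measured: feel for the leaf. Block: x -2..28, y 24..58, z 22..58 mm.
- leaf (a joint): Leaf angle: 0 fully down (hard stop), reaching level to the stop's -x; 1.57 upright; 1.95 hard stop. Hinge along y at stop x 12, z 46 mm; friction holds it, 1-2.5 N at the tab moves it. Plate 10 mm thick, y 0..10 +-9 (see stop), rigid in y. Down, x/z from hinge: arm x -80..12, z -12..10; pad whose -y face gauges the bar x -40..-14, z -42..-8; red tab (pinch across y) x -110..-78, z -12..26.
- bar: Loose amber resin bar with a green end, 30 (x) x 110 (y) x 30 (z) mm, about 0.17 kg, lying on the bed in front of the fence, to the stop's -y side, askew by up to 0.3 rad. Origin: centre of its underside; y points to the green end. Slides with roughly 1 N. When flush its centre line is 15 mm from the fence. Pressing on the leaf with over 2 N for 0.3 s gauges it; over 15 N damages it.
- bar_lead (a point): Centre of the bar's green end face, 55 mm from the bar's middle, 15 mm above the bed.
- bar_tail (a point): Centre of the bar's other end face, the one to push on, 15 mm above the bed.
- jar: Bystander: lidded jar 56 mm across, 85 mm high, on the bench past the +y end of the jig. Origin: centre of its underside. Do not disturb.
- slidebox: Bystander: blue slide box 50 x 100 x 32 mm on the bench behind the fence. Origin: centre of its underside. Do not disturb.
- beaker: Bystander: white beaker, 60 mm across the rim, 65 mm high, on the bench past the -y end of the jig. Origin: centre of its underside. Do not disturb.
There are look-alikes about, which are no part of the job. There is more than one size of the bar; the job needs the middle-sized.

How it is judged:
By the outcome, as a careful person would: the job done as asked, in the order asked, and still so for the second after the job is handed in, with the robot touching nothing.
It also fails if it takes over 72 s, if anything falls off the work surface, if the arm or the gripper's body presses on something with over 40 N, if the wrist force passes 120 N, or if a joint passes its speed limit or range.

## Working session

There is one attempt and no reset: what is moved stays moved. The work goes in short steps, each a Python script; the robot and the scene stay as the last script left them, time stands still between calls to the robot, and variables do not carry over. Pictures are saved under pics/ and viewed, and the job is handed in when it is done.

```bash
mkdir -p pics; ls
python3 - <<'E'
from station import ctrl
import cv2,numpy as np
np.set_printoptions(precision=4,suppress=True)
for n in("scene","top"):
    im=ctrl.get_image(n); cv2.imwrite(f"pics/{n}0.png",im[:,:,::-1]); print(n,ctrl.calibration(n))
s=ctrl.sense();print(s)
E
```

```text
pics
scene {'fovy': 45.86465697489759, 'cx': 319.4012287152276, 'cy': 203.07576625321605, 'k1': 0.01893767602536399, 'cam_to_world': array([[   0.678 ,    0.4566,   -0.5761, 1150.1641],
       [   0.7348,   -0.4446,    0.5123, -530.4707],
       [  -0.0222,   -0.7706,   -0.6369,  760.91  ],
       [   0.    ,    0.    ,    0.    ,    1.    ]])}
top {'fovy': 46.07091573466026, 'cx': 326.581479902269, 'cy': 201.4260993125364, 'k1': -0.061193344979795346, 'cam_to_world': array([[   0.0261,   -0.9865,    0.1614,  377.3542],
       [  -0.9996,   -0.0246,    0.0113,   20.0078],
       [  -0.0072,   -0.1616,   -0.9868, 1036.214 ],
       [   0.    ,    0.    ,    0.    ,    1.    ]])}
{'time_s': 0.1, 'qpos': array([-1.319 ,  0.0533,  1.6142, -0.    ,  1.476 , -0.119 ]), 'dq': array([-0.0001, -0.0013, -0.0018,  0.0006,  0.0002,  0.0019]), 'tau': array([  0.001 , -39.4904, -37.1362,  -0.0001,   0.0039,   0.    ]), 'eef_pos': array([ 226.3212, -581.9663,  230.176 ]), 'tcp_rot': array([ 2.0195,  0.3807, -2.0198]), 'ft_force': array([-0.224 ,  0.1904, -1.6988]), 'torque': array([ 0.0105, -0.0114,  0.0206]), 'gripper_width': 0.9964770954009622}
```

View pics/scene0.png

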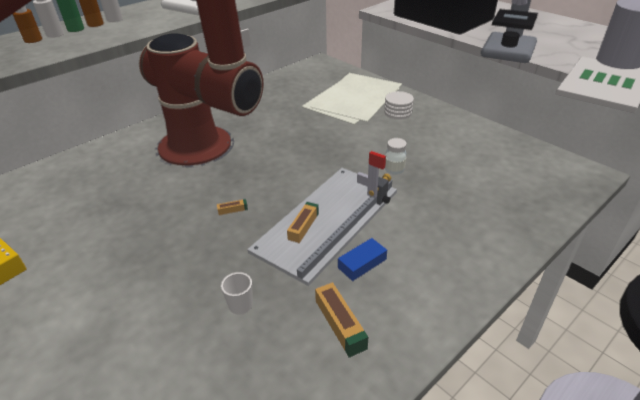

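View pics/top0.png

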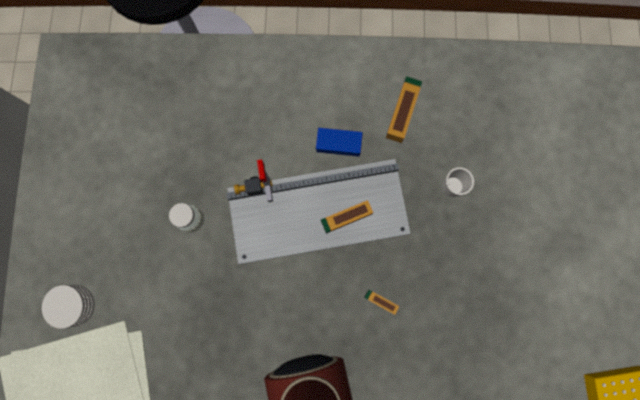

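The top view shows the jig with bed corners near (229,189), (397,160), (409,233) and (238,263). The bar on the bed is centred near (347,216) with its green end to the left, towards the carriage at about (253,185). The leaf is upright with its tab near (262,170). Next I'll crop in and measure.

```bash
cat > h.py <<'E'
import numpy as np,cv2
from station import ctrl
np.set_printoptions(precision=3,suppress=True)
def cam(n):
    c=ctrl.calibration(n); f=200/np.tan(np.radians(c['fovy']/2)); K=np.array([[f,0,c['cx']],[0,f,c['cy']],[0,0,1]])
    return K,np.array([c['k1'],0,0,0,0.]),np.array(c['cam_to_world'])
def ray(n,uv):
    K,d,T=cam(n); p=cv2.undistortPoints(np.array(uv,float).reshape(-1,1,2),K,d)[:,0]
    return T[:3,3],np.c_[p,np.ones(len(p))]@T[:3,:3].T
def plane(n,uv,z):
    o,r=ray(n,uv); return o+r*((z-o[2])/r[:,2])[:,None]
def proj(n,P):
    K,d,T=cam(n); R=T[:3,:3].T; return cv2.projectPoints(np.array(P,float).reshape(-1,1,3),cv2.Rodrigues(R)[0],-R@T[:3,3],K,d)[0][:,0]
def tri(uv1,uv2):
    A=np.zeros((3,3));b=np.zeros(3);L=[]
    for n,u in(("scene",uv1),("top",uv2)):
        o,r=ray(n,[u]);r=r[0]/np.linalg.norm(r[0]);M=np.eye(3)-np.outer(r,r);A+=M;b+=M@o;L.append((M,o))
    x=np.linalg.solve(A,b); return x,[np.linalg.norm(M@(x-o)) for M,o in L]
E
python3 - <<'E'
import cv2
a=cv2.imread('pics/top0.png')[140:280,215:425];cv2.imwrite('pics/t0c.png',cv2.resize(a,None,fx=3.8,fy=3.8,interpolation=2))
a=cv2.imread('pics/scene0.png')[130:290,240:410];cv2.imwrite('pics/s0c.png',cv2.resize(a,None,fx=3.75,fy=3.75,interpolation=2))
E
```

```text
(no output)
```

View pics/t0c.png

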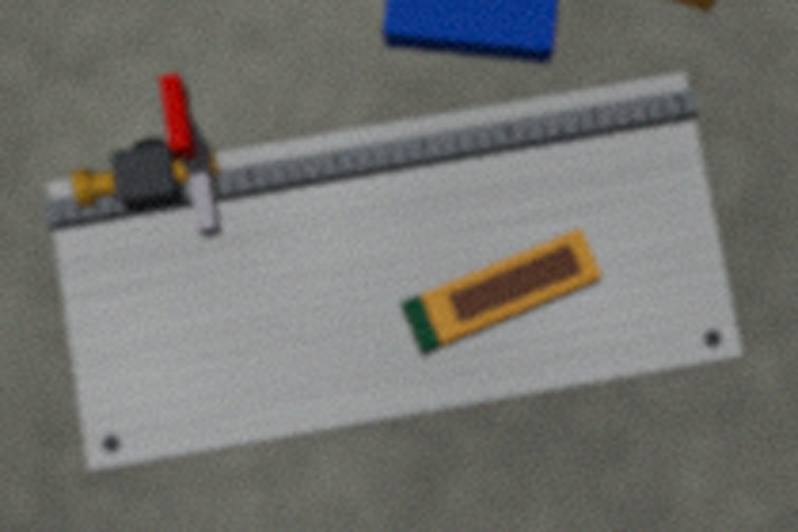

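View pics/s0c.png

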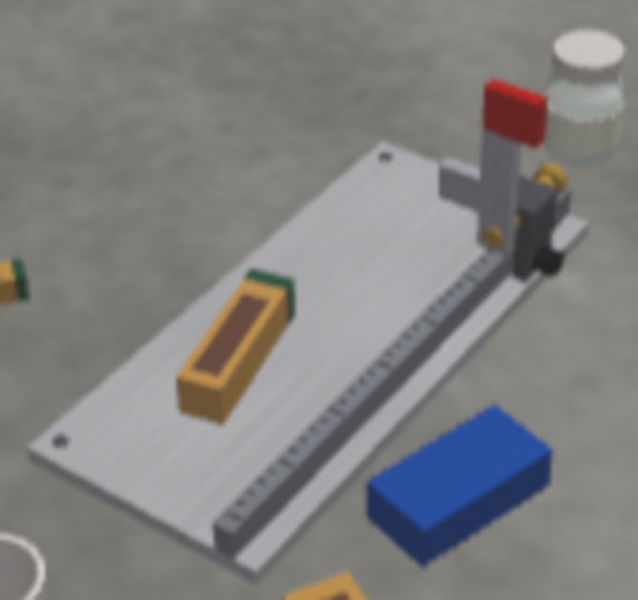

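```bash
cat > m.py <<'E'
from h import *
def c2(u,off,s): return (np.array(u,float)+.5)/s-.5+np.array(off)
tc=c2([(48,183),(688,72),(741,355),(90,470)],(215,140),3.8)
P=plane("top",tc,12);print("bed top",P)
sc=c2([(588,225),(254,578),(30,447),(382,142)],(240,130),3.75)
Q=plane("scene",sc,12);print("bed scene",Q)
loc=np.array([(85,190),(85,-190),(-85,-190),(-85,190)],float)
for A in(P,Q,(P+Q)/2):
    B=A[:,:2];m=B.mean(0);H=loc.T@(B-m);th=np.arctan2(H[0,1]-H[1,0],H[0,0]+H[1,1])
    R=np.array([[np.cos(th),-np.sin(th)],[np.sin(th),np.cos(th)]]);print(th,m,(B-m)@R-loc)
# bar: colour mask top face
for n in("top","scene"):
    im=cv2.imread(f"pics/{n}0.png");hsv=cv2.cvtColor(im,cv2.COLOR_BGR2HSV)
    x0,y0,x1,y1=(310,190,385,240) if n=="top" else (280,195,325,245)
    mk=np.zeros(im.shape[:2],np.uint8);mk[y0:y1,x0:x1]=((hsv[y0:y1,x0:x1,1]>90)*255)
    cs,_=cv2.findContours(mk,0,2);c=max(cs,key=cv2.contourArea);r=cv2.minAreaRect(c);print(n,r,cv2.boxPoints(r))
    if n=="top":
        X=plane("top",cv2.boxPoints(r),42);print(X)
E
python3 m.py
```

```text
bed top [[ 570.103  253.623   12.   ]
 [ 646.002 -120.606   12.   ]
 [ 479.379 -151.473   12.   ]
 [ 404.05   219.641   12.   ]]
bed scene [[ 570.748  249.864   12.   ]
 [ 647.435 -123.01    12.   ]
 [ 478.817 -152.045   12.   ]
 [ 402.853  218.585   12.   ]]
0.19890611110425238 [524.883  50.296] [[-0.495  0.383]
 [-0.039 -1.465]
 [ 0.523  1.2  ]
 [ 0.011 -0.118]]
0.1982818894505655 [524.963  48.348] [[-0.417 -1.452]
 [ 1.317 -2.126]
 [ 0.284  2.623]
 [-1.183  0.955]]
0.19859404154353458 [524.923  49.322] [[-0.456 -0.534]
 [ 0.639 -1.796]
 [ 0.404  1.912]
 [-0.586  0.418]]
top ((346.84912109375, 215.93789672851562), (14.538461685180664, 50.69231414794922), 67.38013458251953) [[320.657 218.976]
 [367.45  199.479]
 [373.041 212.899]
 [326.249 232.396]]
[[501.773  43.005  42.   ]
 [546.348 -56.067  42.   ]
 [517.616 -68.348  42.   ]
 [473.426  30.352  42.   ]]
scene ((302.15380859375, 221.7692108154297), (16.641006469726562, 43.26660919189453), 33.6900634765625) [[283.231 235.154]
 [307.231 199.154]
 [321.077 208.385]
 [297.077 244.385]]
```

```bash
cat > jig.py <<'E'
from h import *
TH=0.1986; O=np.array([524.9,49.5])
ex=np.array([np.cos(TH),np.sin(TH)]);ey=np.array([-np.sin(TH),np.cos(TH)])
def W(x,y,z): p=O+x*ex+y*ey; return np.array([p[0],p[1],z])
def J(p): d=np.asarray(p)[:2]-O; return np.array([d@ex,d@ey,p[2]])
E
cat > m2.py <<'E'
from jig import *
c={}
for n in("scene","top"):
    im=cv2.imread(f"pics/{n}0.png");hsv=cv2.cvtColor(im,cv2.COLOR_BGR2HSV)
    m=((hsv[...,1]>150)&((hsv[...,0]<6)|(hsv[...,0]>174))&(hsv[...,2]>90)).astype(np.uint8)
    if n=="top":m[300:]=0
    else: m[:140]=0
    k,l,st,ce=cv2.connectedComponentsWithStats(m);i=1+np.argmax(st[1:,4]);c[n]=ce[i];print(n,st[i],ce[i])
x,e=tri(c["scene"],c["top"]);print("tab",x,e,J(x))
im=cv2.imread('pics/top0.png')[155:205,222:285];cv2.imwrite('pics/t0d.png',cv2.resize(im,None,fx=12,fy=12,interpolation=2))
im=cv2.imread('pics/scene0.png')[145:210,345:405];cv2.imwrite('pics/s0d.png',cv2.resize(im,None,fx=9,fy=9,interpolation=2))
s=ctrl.sense();from scipy.spatial.transform import Rotation as R
print(R.from_rotvec(s['tcp_rot']).as_matrix())
E
python3 m2.py
```

```text
scene [370 152  15  16 193] [376.959 159.404]
top [257 160   8  20 112] [260.732 169.348]
tab [579.609 156.958 154.718] [np.float64(1.934233969280218), np.float64(1.9342339692800812)] [ 74.835  94.552 154.718]
[[-0.     0.362 -0.932]
 [ 0.002 -0.932 -0.362]
 [-1.    -0.002 -0.   ]]
```

```bash
sleep 1
```

```text
(no output)
```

View pics/t0d.png

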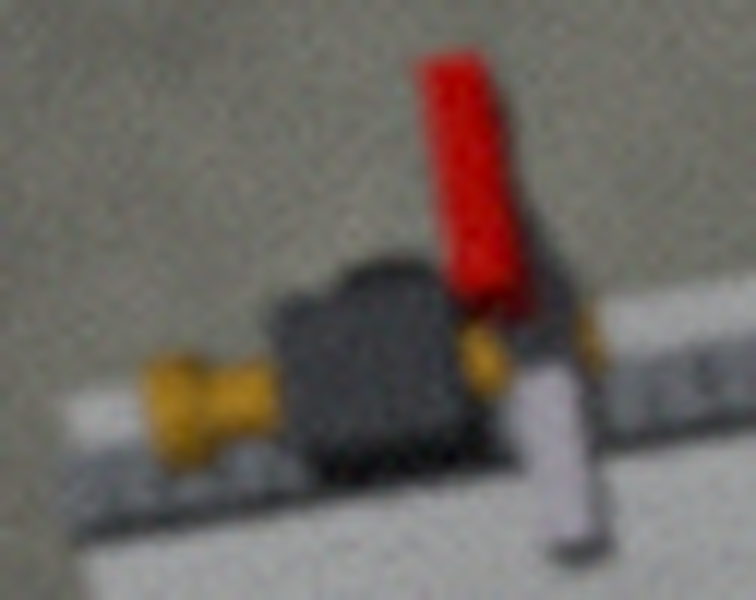

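View pics/s0d.png

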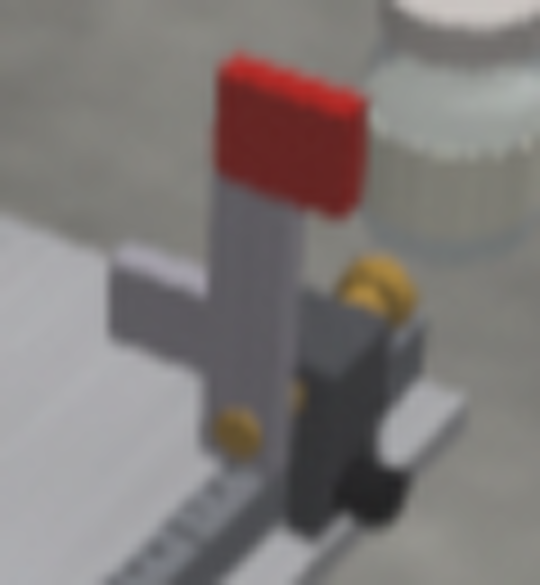

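```bash
cat >> jig.py <<'E'
from scipy.spatial.transform import Rotation as R
def ori(tilt=0):
    # tilt>0: fingers lean to point toward +x(jig)
    ex3=np.r_[ex,0];ey3=np.r_[ey,0];ez=np.array([0,0,1.])
    x=-ez*np.cos(tilt)+ex3*np.sin(tilt);y=-ey3;return R.from_matrix(np.c_[x,y,np.cross(x,y)]).as_rotvec()
def F():
    s=ctrl.sense();f=s['ft_force'];return np.array([f[:2]@ex,f[:2]@ey,f[2]])
def st(t=""):
    s=ctrl.sense();print(t,"t=%.2f"%s['time_s'],"J",J(s['eef_pos']),"F",F(),"g=%.3f"%s['gripper_width'])
E
python3 - <<'E'
from jig import *
print(J(plane("top",[(261.1,170)],168)[0]), ctrl.solve_ik(W(112,96,200),ori()))
ctrl.gripper_close();st("closed")
ctrl.move_to(W(114,96,200),ori());st()
ctrl.movel(W(114,96,146),feed=150);st()
E
```

```text
[ 71.623  93.839 168.   ] [0.146 0.102 1.613 0.    1.426 1.518]
closed t=0.87 J [-417.272 -560.715  231.332] F [0.638 0.331 0.357] g=0.003
 t=3.83 J [114.086  95.172 200.068] F [-0.1   -0.013  0.083] g=0.001
 t=4.34 J [113.923  95.779 145.817] F [-0.064 -0.014 -0.289] g=0.003
```

Run:
```python
from jig import *
for a in np.arange(1.5,-0.01,-0.15):
    x=68-92*np.cos(a)+26*np.sin(a)+11; z=58+92*np.sin(a)+26*np.cos(a)
    ctrl.movel(W(x,96,z),feed=120);f=F();print("%.2f"%a,f)
    if np.abs(f).max()>15:break
st()
im=ctrl.get_image("scene");cv2.imwrite("pics/s1.png",cv2.resize(im[130:290,240:410,::-1],None,fx=3.75,fy=3.75,interpolation=2))
```

```text
1.50 [0.674 0.251 0.74 ]
1.35 [-0.922  0.36   0.335]
1.20 [ 0.371 -0.245  0.287]
1.05 [-0.065  0.402  0.158]
0.90 [ 0.2   -0.453 -0.761]
0.75 [-0.092 -1.199 -0.108]
0.60 [ 0.057 -0.523  0.339]
0.45 [-0.485 -0.164 -0.207]
0.30 [-1.039  0.14  -0.526]
0.15 [ 0.081  0.017 -0.38 ]
0.00 [-0.21  -0.017  0.422]
 t=7.30 J [-12.757  95.974  84.313] F [-0.21  -0.017  0.422] g=-0.000
```

View pics/s1.png

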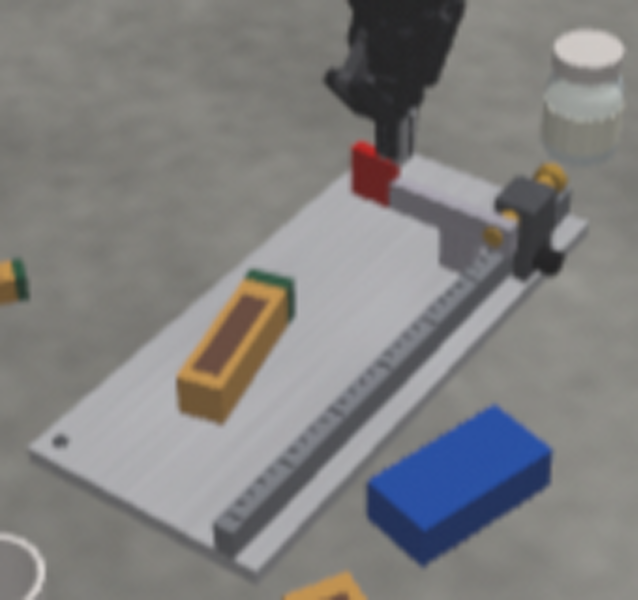

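The leaf is down, with its tab at crop (375,172) under the fingertip. I'll press it lightly onto its hard stop and confirm by feel.

```bash
python3 - <<'E'
from jig import *
z=84.3
for i in range(8):
    z-=0.7;ctrl.movel(W(-14,96,z),feed=20);f=F();print(z,f[2],ctrl.sense()['eef_pos'][2])
    if f[2]>8:break
st()
ctrl.movel(W(-14,96,110),feed=150);ctrl.release();st()
ctrl.move_to(W(-80,-58,60),ori());st()
for n in("top","scene"):
  im=ctrl.get_image(n);cv2.imwrite(f"pics/{n}2.png",im[:,:,::-1])
E
python3 - <<'E'
import cv2
a=cv2.imread('pics/scene2.png')[130:290,240:410];cv2.imwrite('pics/s2c.png',cv2.resize(a,None,fx=3.75,fy=3.75,interpolation=2))
E
```

```text
83.6 1.6357080979759309 84.00526804571287
82.89999999999999 6.1277958558549575 83.94273168380592
82.19999999999999 9.320560280750188 83.84171592171695
 t=8.10 J [-13.543  95.985  83.842] F [-2.339 -0.02   9.321] g=0.006
 t=9.22 J [-13.95   96.    110.056] F [ 0.829 -0.084  0.77 ] g=1.000
 t=9.95 J [-79.369 -57.841  60.531] F [0.169 0.607 0.615] g=0.997
```

View pics/s2c.png

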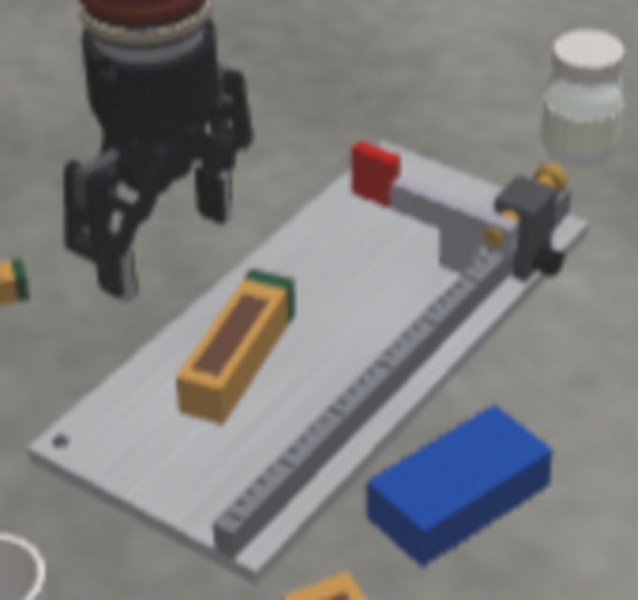

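```bash
python3 - <<'E'
from jig import *
ctrl.movel(W(-80,-59,8),feed=150);st()
ctrl.movel(W(-60,-59,8),feed=120);st()
for x in (-45,-30,-15,0,6):
    ctrl.movel(W(x,-59,8),feed=60);print(x,F())
x=6
while x<20:
    x+=1;ctrl.movel(W(x,-59,8),feed=30);f=F();print(x,f,J(ctrl.sense()['eef_pos'])[0])
    if f[0]<-4:break
st()
im=ctrl.get_image("top");cv2.imwrite("pics/top3.png",im[:,:,::-1])
im=ctrl.get_image("scene");cv2.imwrite("pics/scene3.png",im[:,:,::-1])
E
python3 - <<'E'
import cv2
a=cv2.imread('pics/scene3.png')[130:290,240:410];cv2.imwrite('pics/s3c.png',cv2.resize(a,None,fx=3.75,fy=3.75,interpolation=2))
E
```

```text
t=10.55 J [-79.631 -58.519   8.177] F [ 0.183  0.866 -0.251] g=1.001
 t=10.87 J [-58.735 -59.333   9.377] F [-0.213 -0.403 -0.384] g=1.000
-45 [-0.552 -0.401 -0.786]
-30 [-0.354 -0.536  0.044]
-15 [-0.329  0.507  0.874]
0 [-0.823 -0.113  1.284]
6 [-0.151  0.535  0.328]
7 [-0.6   -0.007 -0.754] 7.018569264380535
8 [-0.66  -0.558 -0.453] 7.882539558226098
9 [-1.126  0.244 -0.903] 9.017489801435913
10 [-0.681  0.821 -0.725] 10.074974408029268
11 [-0.6   -0.468 -1.635] 11.122229042652684
12 [ 0.013 -0.07  -0.717] 12.134902926079343
13 [-1.431 -0.644 -0.021] 13.11033963854868
14 [-1.309 -0.46   1.066] 14.006224937171092
15 [-6.154 -1.04   3.206] 13.995758734578137
 t=14.97 J [ 13.996 -59.027   7.949] F [-6.154 -1.04   3.206] g=0.996
```

View pics/s3c.png

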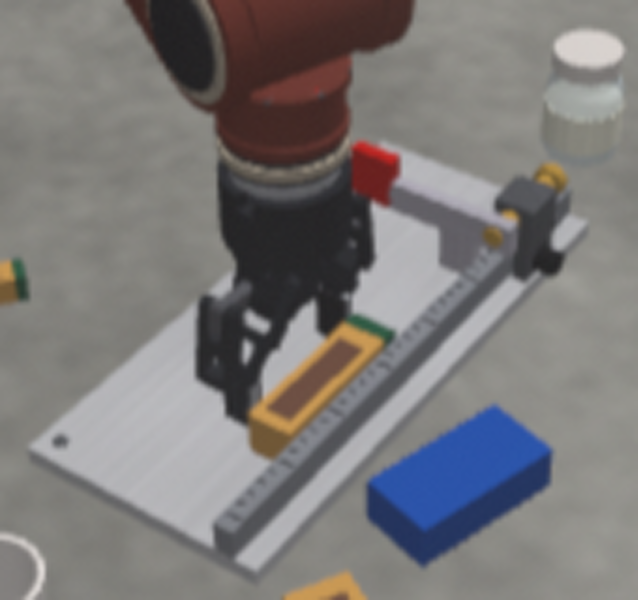

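The bar is lying along the fence after the side push. Next I'll back off, close the gripper and push it from the tail.

Run:
```python
from jig import *
ctrl.movel(W(0,-59,8),feed=80)
ctrl.movel(W(0,-70,75),feed=200);ctrl.gripper_close()
ctrl.move_to(W(39.5,-146,75),ori())
ctrl.movel(W(39.5,-146,22),feed=120);ctrl.wait(0.2);st()
f0=F()
ctrl.movel(W(39.5,-129,22),feed=80);
y=-129
while y<-60:
    y+=17;ctrl.movel(W(39.5,y,22),feed=60);print(y,F()-f0)
st()
im=ctrl.get_image("top");cv2.imwrite("pics/top4.png",im[:,:,::-1])
im=ctrl.get_image("scene");cv2.imwrite("pics/scene4.png",im[:,:,::-1])
a=im[130:290,240:410,::-1];cv2.imwrite('pics/s4c.png',cv2.resize(a,None,fx=3.75,fy=3.75,interpolation=2))
```

```text
t=17.88 J [  40.35  -146.345   23.297] F [ 0.524  0.196 -0.404] g=0.002
-112 [0.286 0.005 0.226]
-95 [ 0.182 -0.657  0.495]
-78 [-0.146 -0.282  0.26 ]
-61 [-1.353 -0.063 -0.096]
-44 [-0.202 -0.077  1.122]
 t=20.41 J [ 39.416 -43.431  21.91 ] F [0.322 0.119 0.718] g=-0.000
```

View pics/s4c.png

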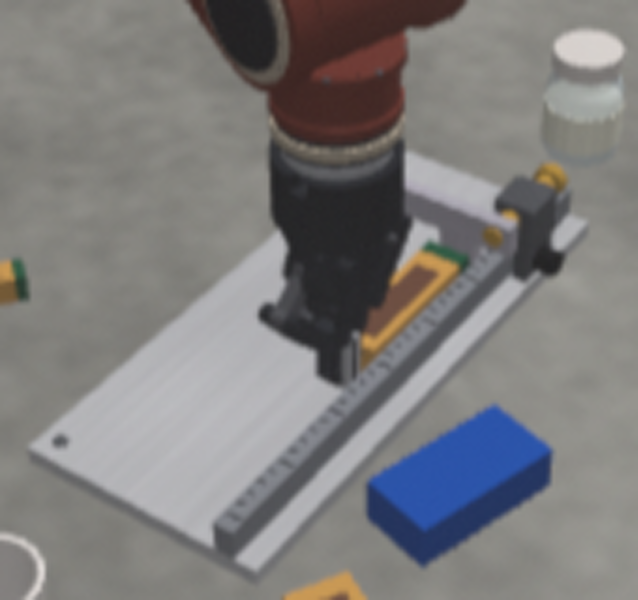

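Run:
```python
import cv2
a=cv2.imread('pics/top4.png')[165:215,250:330];cv2.imwrite('pics/t4c.png',cv2.resize(a,None,fx=10,fy=10,interpolation=2))
```

```text
(no output)
```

View pics/t4c.png

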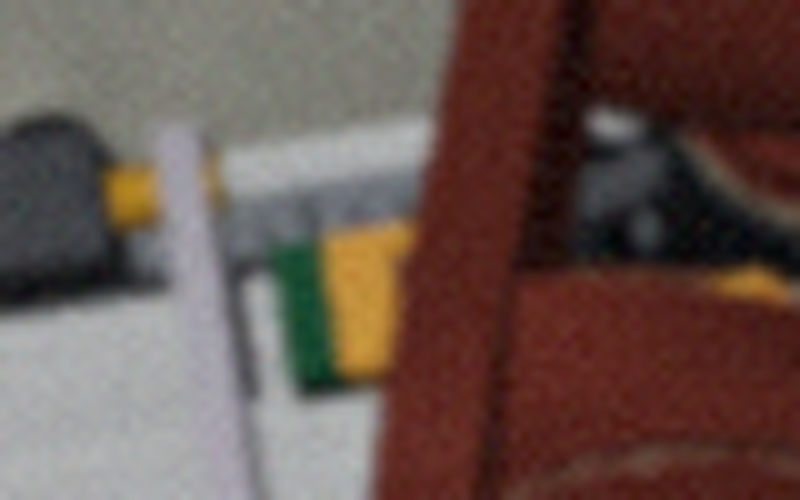

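The top view shows the green end lying along the fence at crop (300,315), with the leaf about 10 mm ahead near crop x 230. I'll feel forward in small steps.

Run:
```python
from jig import *
y=-44;hits=0
while y<-15:
    y+=1 if hits==0 else 0.3
    ctrl.movel(W(39.5,y,22),feed=20)
    f=F();s=J(ctrl.sense()['eef_pos'])
    print("%.1f"%y,f,s[1])
    if -f[1]>1.8: hits+=1
    if -f[1]>4.5:break
for i in range(8):
    ctrl.wait(0.1);print(F())
st()
```

```text
-43.0 [-0.215  0.254  0.474] -43.012629882669046
-42.0 [ 0.856 -0.209  0.561] -42.06020313123717
-41.0 [-0.156 -0.364  0.315] -41.023753278490894
-40.0 [-0.369 -0.642 -0.574] -39.92314741035389
-39.0 [-0.237 -0.733  0.525] -38.87178460285622
-38.0 [-0.375  0.001 -1.059] -37.87530234020362
-37.0 [-0.948 -0.778  0.724] -36.89271861440837
-36.0 [ 0.433 -0.326 -0.649] -35.89387451985907
-35.0 [ 0.137 -1.068  0.261] -34.88281982790378
-34.0 [ 0.059 -0.941 -0.474] -34.1858088559961
-33.0 [ 0.311 -5.799 -0.977] -34.089139490634444
[ 0.136 -6.123 -0.886]
[ 0.041 -5.552 -1.162]
[-0.002 -5.015 -0.119]
[-0.179 -5.953 -0.948]
[ 0.037 -5.496 -0.862]
[-0.13  -5.683 -0.365]
[ 0.142 -5.629 -0.931]
[ 0.607 -4.759 -0.39 ]
 t=24.06 J [ 39.705 -34.085  22.215] F [ 0.607 -4.759 -0.39 ] g=0.001
```

```bash
cat >> jig.py <<'E'
YL=95.5
def lift(a,t0,back=0,y=None,rx=-95,rz=8):
    y=YL if y is None else y
    gx=68+rx*np.cos(a)+rz*np.sin(a);gz=58-rx*np.sin(a)+rz*np.cos(a)
    t=t0-a; d=19-back
    return W(gx+d*np.sin(t),y,gz-d*np.cos(t)),ori(t)
E
python3 - <<'E'
from jig import *
ctrl.movel(W(39.5,-36,22),feed=10);print(F())
ctrl.movel(W(39.5,-60,22),feed=80)
ctrl.movel(W(20,-75,120),feed=200)
for t0 in(0.6,0.8,1.0):
    print(t0)
    for b,a in((70,0),(0,0),(0,.4),(0,.8),(0,1.2),(0,1.6),(0,1.75),(60,1.75)):
        p,r=lift(a,t0,b);print(a,b,ctrl.solve_ik(p,r))
ctrl.move_to(W(-120,-60,160),ori());st()
for n in("top","scene"):
  im=ctrl.get_image(n);cv2.imwrite(f"pics/{n}5.png",im[:,:,::-1])
a=cv2.imread('pics/top5.png')[165:225,250:330];cv2.imwrite('pics/t5c.png',cv2.resize(a,None,fx=10,fy=10,interpolation=2))
a=cv2.imread('pics/scene5.png')[130:290,240:410];cv2.imwrite('pics/s5c.png',cv2.resize(a,None,fx=3.75,fy=3.75,interpolation=2))
E
```

```text
[ 0.768  0.812 -0.259]
0.6
0 70 [ 0.089 -0.68   2.478  0.091  0.748  1.414]
0 0 [ 0.102 -0.393  2.413  0.109  0.527  1.396]
0.4 0 [ 0.124 -0.211  2.128  0.017  1.025  1.489]
0.8 0 [ 0.141  0.066  1.813 -0.012  1.462  1.515]
1.2 0 [ 0.151  0.372  1.497 -0.028  1.872  1.523]
1.6 0 [ 0.158  0.679  1.2   -0.045  2.262  1.52 ]
1.75 0 [ 0.159  0.791  1.098 -0.054  2.402  1.515]
1.75 60 [ 0.161  0.894  0.893 -0.057  2.504  1.51 ]
0.8
0 70 None
0 0 [ 0.089 -0.455  2.52   0.278  0.29   1.227]
0.4 0 [ 0.115 -0.331  2.251  0.044  0.823  1.464]
0.8 0 [ 0.135 -0.062  1.932  0.     1.271  1.507]
1.2 0 [ 0.148  0.248  1.605 -0.02   1.688  1.522]
1.6 0 [ 0.156  0.567  1.288 -0.035  2.085  1.524]
1.75 0 [ 0.158  0.685  1.176 -0.042  2.229  1.521]
1.75 60 [ 0.16   0.764  0.998 -0.043  2.329  1.519]
1.0
0 70 None
0 0 None
0.4 0 [ 0.104 -0.436  2.372  0.093  0.61   1.417]
0.8 0 [ 0.128 -0.187  2.054  0.016  1.074  1.494]
1.2 0 [ 0.144  0.123  1.72  -0.011  1.498  1.518]
1.6 0 [ 0.154  0.449  1.391 -0.027  1.901  1.525]
1.75 0 [ 0.156  0.571  1.272 -0.033  2.048  1.525]
1.75 60 [ 0.158  0.624  1.12  -0.033  2.147  1.523]
 t=26.26 J [-119.986  -59.795  158.924] F [-0.296  0.358  0.018] g=-0.001
```

View pics/t5c.png

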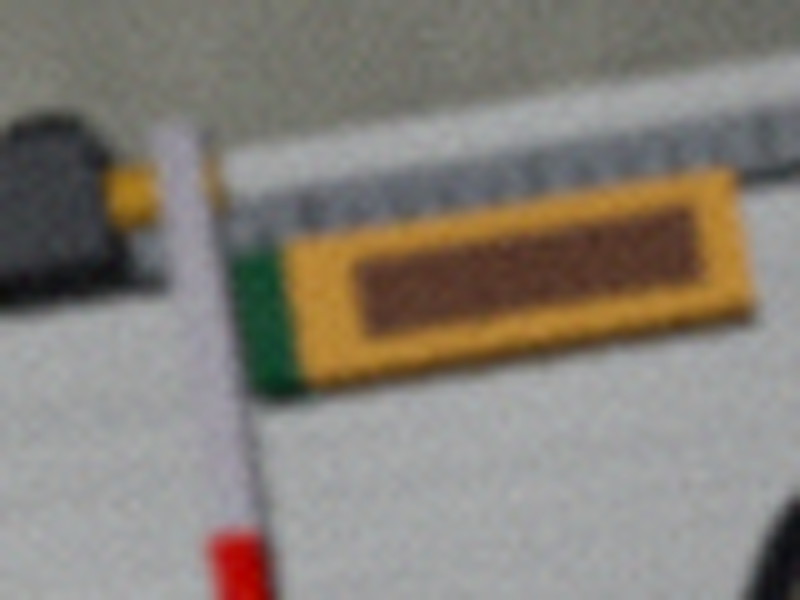

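View pics/s5c.png

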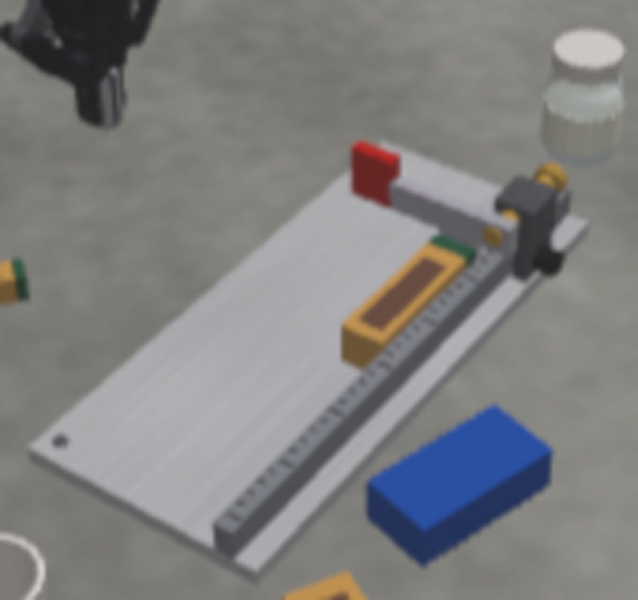

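```bash
cat > flush.py <<'E'
import sys
from jig import *
im=cv2.imread(sys.argv[1]);hsv=cv2.cvtColor(im,cv2.COLOR_BGR2HSV)
m=np.zeros(im.shape[:2],np.uint8)
m[150:230,265:340]=((hsv[150:230,265:340,1]>110)&(hsv[150:230,265:340,0]<90)&(hsv[150:230,265:340,0]>8)).astype(np.uint8)
S=hsv[...,1].astype(float)
pts=[]
for c in range(282,320):
    r=np.where(m[:,c])[0]
    if len(r)<8: continue
    t=r[0]; a,b=S[t-1,c],S[t,c]; pts.append((c,t-1+np.clip((100-a)/(b-a+1e-6),0,1)))
P=plane("top",pts,42); X=np.array([J(p) for p in P]); k=np.polyfit(X[:,1],X[:,0],1); print("bar edge slope",k[0],"x at y=36",np.polyval(k,36), "resid",np.std(X[:,0]-np.polyval(k,X[:,1])))
# fence back edge / bright strip boundary: 
G=im.mean(2); fp=[]
for c in range(285,400):
    o=plane("top",[(c,200)],34)[0]
    y=J(o)[1]; p=proj("top",[W(70,y,34)])[0]; r0=int(round(p[1])); col=cv2.GaussianBlur(G,(3,3),0)[r0-5:r0+6,c]; d=np.diff(col); i=np.argmin(d)
    if 0<i<len(d)-1:
        q=(d[i-1]-d[i+1])/(2*(d[i-1]-2*d[i]+d[i+1]));fp.append((c,r0-5+i+.5+q))
X=np.array([J(p) for p in plane("top",fp,34)]);k=np.polyfit(X[:,1],X[:,0],1)
for _ in range(3):
    e=X[:,0]-np.polyval(k,X[:,1]);g=abs(e)<2;k=np.polyfit(X[g,1],X[g,0],1)
print("fence back slope",k[0],"x@36",np.polyval(k,36),g.sum(),len(g))
E
python3 flush.py pics/top5.png
```

```text
bar edge slope -0.0006536893256223588 x at y=36 56.26735019941505 resid 0.152920110583558
fence back slope -0.001085053222602358 x@36 69.89734720092781 111 111
```

The bar measures flush: its edge slope matches the fence and its face is at x≈56. Now I'll pinch the tab and lift the leaf.

Run:
```python
from jig import *
ctrl.release()
p,r=lift(0,0.6,70);ctrl.move_to(p,r);st()
p,r=lift(0,0.6,0);ctrl.movel(p,r,feed=80);ctrl.wait(0.2);st("in")
im=ctrl.get_image("top");cv2.imwrite("pics/top6.png",cv2.resize(im[165:245,230:330,::-1],None,fx=7,fy=7,interpolation=2))
im=ctrl.get_image("scene");cv2.imwrite("pics/s6.png",cv2.resize(im[110:270,260:430,::-1],None,fx=3.75,fy=3.75,interpolation=2))
```

```text
t=27.87 J [-55.346  95.259 109.024] F [0.742 0.005 0.875] g=0.996
in t=29.09 J [-16.043  95.484  50.939] F [0.275 0.084 0.762] g=0.998
```

View pics/s6.png

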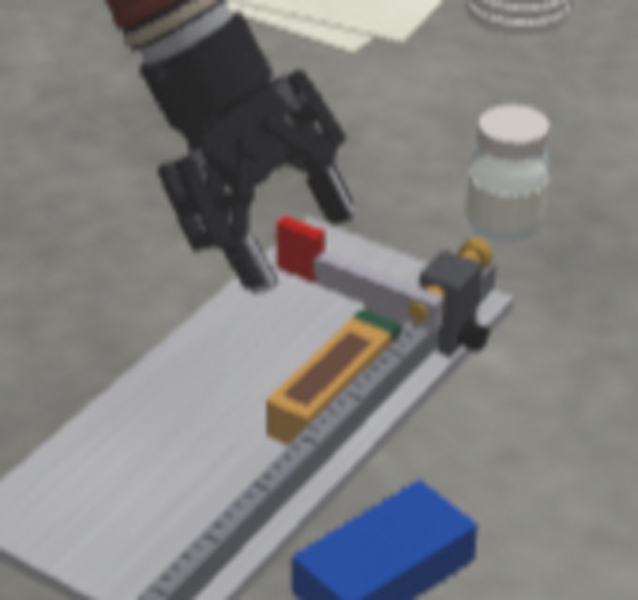

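The fingers straddle the tab at crop (300,248). Closing the gripper.

Run:
```python
from jig import *
ctrl.gripper_close();st("gripped")
for a in np.arange(0.1,1.71,0.16):
    p,r=lift(a,0.6);ctrl.movel(p,r,feed=80);print("%.2f"%a,F())
st()
im=ctrl.get_image("scene");cv2.imwrite("pics/s7.png",cv2.resize(im[110:270,260:430,::-1],None,fx=3.75,fy=3.75,interpolation=2))
```

```text
gripped t=29.87 J [-16.32   94.524  50.379] F [-5.153 -6.867  3.453] g=0.111
0.10 [-11.44   -8.097   8.456]
0.26 [-14.825  -6.8    15.29 ]
0.42 [-10.635  -6.096  12.684]
0.58 [-7.343 -6.307  9.802]
0.74 [-4.476 -6.523  6.948]
0.90 [-4.05  -5.935  5.825]
1.06 [-4.22  -6.374  5.465]
1.22 [-3.824 -5.904  5.579]
1.38 [-2.755 -5.12   4.515]
1.54 [-2.891 -6.108  5.124]
1.70 [-1.839 -5.382  5.083]
 t=33.29 J [ 70.659  94.771 141.767] F [-1.839 -5.382  5.083] g=0.110
```

View pics/s7.png

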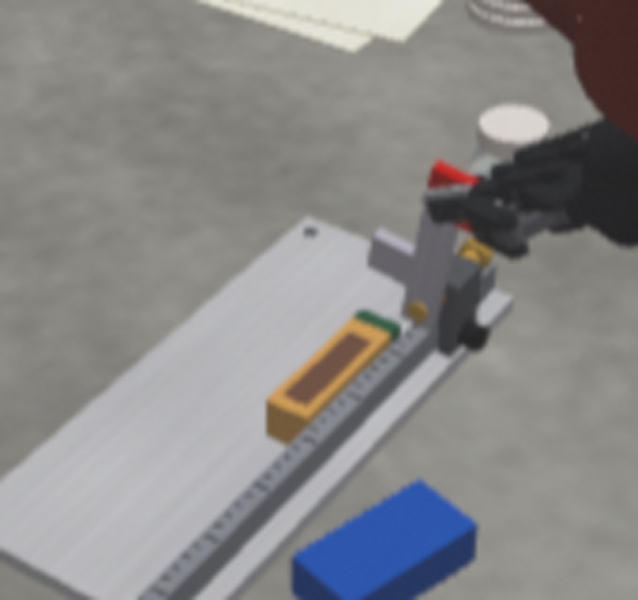

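```bash
python3 - <<'E'
from jig import *
ctrl.release();st()
p,r=lift(1.7,0.6,70,y=94.7);ctrl.movel(p,r,feed=120);st()
q=ctrl.sense()['eef_pos'];ctrl.movel(q+np.array([0,0,100]),feed=200)
ctrl.move_to(W(-120,-60,250),ori());st()
for n in("top","scene"):
  im=ctrl.get_image(n);cv2.imwrite(f"pics/{n}8.png",im[:,:,::-1])
a=cv2.imread('pics/top8.png')[140:280,215:425];cv2.imwrite('pics/t8c.png',cv2.resize(a,None,fx=3.8,fy=3.8,interpolation=2))
a=cv2.imread('pics/scene8.png')[130:290,240:410];cv2.imwrite('pics/s8c.png',cv2.resize(a,None,fx=3.75,fy=3.75,interpolation=2))
E
python3 flush.py pics/top8.png
cat > g.py <<'E'
from jig import *
c={}
for k in "58":
 for n in("scene","top"):
  im=cv2.imread(f"pics/{n}{k}.png");hsv=cv2.cvtColor(im,cv2.COLOR_BGR2HSV)
  for nm,lo,hi,bx in(("green",50,90,(255,180,300,215) if n=="top" else (340,180,375,210)),("amber",8,30,(255,170,340,215) if n=="top" else (320,180,375,240))):
    m=np.zeros(im.shape[:2],np.uint8);x0,y0,x1,y1=bx;h=hsv[y0:y1,x0:x1];m[y0:y1,x0:x1]=(h[...,0]>=lo)&(h[...,0]<=hi)&(h[...,1]>110)
    kk,l,st_,ce=cv2.connectedComponentsWithStats(m);i=1+np.argmax(st_[1:,4]);print(k,n,nm,st_[i],ce[i])
c={}
for n in("scene","top"):
    im=cv2.imread(f"pics/{n}8.png");hsv=cv2.cvtColor(im,cv2.COLOR_BGR2HSV)
    m=((hsv[...,1]>150)&((hsv[...,0]<6)|(hsv[...,0]>174))&(hsv[...,2]>90)).astype(np.uint8)
    m[(slice(300,None) if n=="top" else slice(0,140))]=0
    k,l,st_,ce=cv2.connectedComponentsWithStats(m);i=1+np.argmax(st_[1:,4]);c[n]=ce[i];print(n,st_[i],ce[i])
x,e=tri(c["scene"],c["top"]);print("tab",J(x),e)
E
python3 g.py
```

```text
t=34.07 J [ 71.292  95.556 142.445] F [ 0.485  0.511 -0.078] g=1.000
 t=34.80 J [133.341  94.735 173.785] F [-0.365 -0.248 -0.349] g=0.999
 t=36.83 J [-119.605  -59.999  249.941] F [ 0.34  -0.016 -0.185] g=1.000
bar edge slope 0.0007719993187567761 x at y=36 56.29772991047396 resid 0.17461619751593785
fence back slope -0.0014407511605066695 x@36 69.8099373216359 111 111Traceback (most recent call last):
  File "g.py", line 8, in <module>
    kk,l,st_,ce=cv2.connectedComponentsWithStats(m);i=1+np.argmax(st_[1:,4]);print(k,n,nm,st_[i],ce[i])
                                                        ~~~~~~~~~^^^^^^^^^^^
    return _wrapfunc(a, 'argmax', axis=axis, out=out, **kwds)
    return bound(*args, **kwds)
ValueError: attempt to get argmax of an empty sequence
```

View pics/t8c.png

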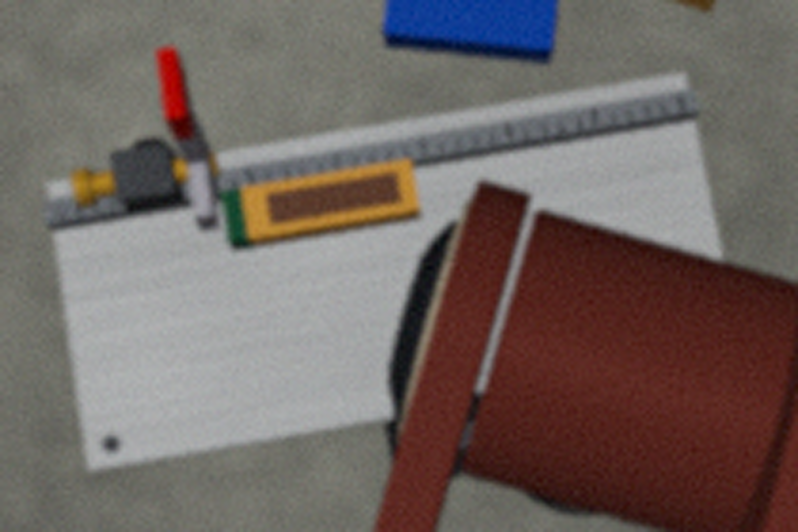

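View pics/s8c.png

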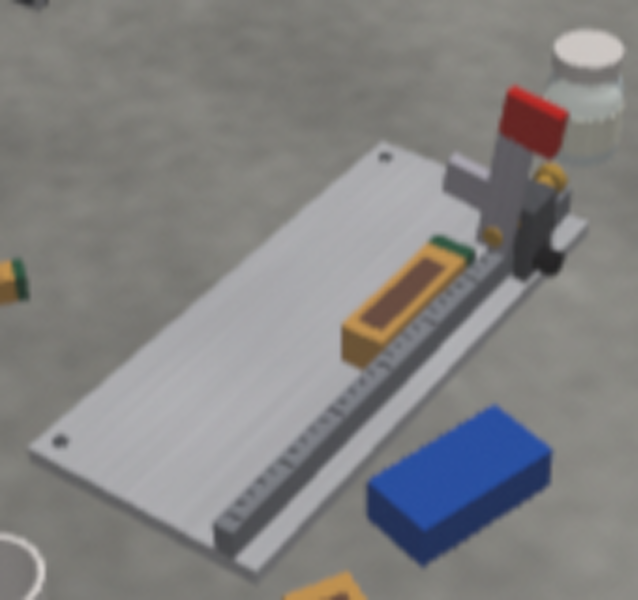

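The leaf is past upright, with its tab at crop (533,120) in the scene view. The bar is flush and looks unmoved. I'll compare its position before and after the flip.

```bash
python3 - <<'E'
import cv2,numpy as np
for n,(x0,y0,x1,y1) in(("top",(284,175,330,206)),("scene",(328,190,362,232))):
    A,B=[cv2.imread(f"pics/{n}{k}.png").astype(np.float32) for k in"58"]
    a=A[y0:y1,x0:x1,0]-A[y0:y1,x0:x1,2];b=B[y0:y1,x0:x1,0]-B[y0:y1,x0:x1,2]
    print(n,cv2.phaseCorrelate(a,b,cv2.createHanningWindow((x1-x0,y1-y0),cv2.CV_32F)))
E
sed -i 's/^for k in "58":/for k in "":/' g.py; python3 g.py
```

```text
top ((-0.016293945007820554, 0.0004911422074584948), 1.077953218171994)
scene ((-0.0634883317286743, 0.4161106576067226), 0.9090765452679292)
scene [374 153  17  18 193] [381.777 161.974]
top [309 217  35  83 751] [326.075 260.254]
tab [-18.884  55.397 136.052] [np.float64(110.62736504146729), np.float64(110.62736504146737)]
```

Run:
```python
import cv2,numpy as np
for n,boxes in(("top",{"bar":(284,178,328,206),"box":(312,122,368,160)}),("scene",{"bar":(326,188,372,234),"box":(330,235,392,285)})):
  A,B=[cv2.imread(f"pics/{n}{k}.png").astype(np.float32) for k in"58"]
  for nm,(x0,y0,x1,y1) in boxes.items():
    a=A[y0:y1,x0:x1,2]-A[y0:y1,x0:x1,0];b=B[y0:y1,x0:x1,2]-B[y0:y1,x0:x1,0]
    w=np.eye(2,3,dtype=np.float32);c,w=cv2.findTransformECC(a,b,w,cv2.MOTION_TRANSLATION,(3,100,1e-6),None,3);print(n,nm,c,w[:,2])
```

```text
top bar 0.9997063658549628 [-0.00940354  0.00431254]
top box 0.9997743162350831 [-0.02209248 -0.00564049]
scene bar 0.9999327370541585 [-0.00382249  0.00032058]
scene box 0.999982940588314 [ 0.00624594 -0.00055843]
```

The more robust image match shows no bar movement: under 0.01 px in both views. I'll hand the job in.

Run:
```python
from jig import *
st();print(ctrl.sign_off())
```

```text
t=36.93 J [-119.203  -60.066  250.28 ] F [ 0.055 -0.276  0.286] g=1.001
the job is handed in; nothing more can be done
None
```

The job is done and handed in at 36.9 s, with the robot clear of everything; sign-off gives no verdict.

1. **Leaf down:** I flipped the leaf down and pressed it onto its hard stop with about 9 N.
2. **Bar gauged:** I pushed the bar flush to the fence, slid it along from its tail, and felt for the leaf. It was held against the leaf at about 5–6 N for about 0.8 s; the highest reading was 6.1 N.
3. **Leaf back up:** I pinched the red tab and lifted the leaf to about 1.7 rad, which is past upright.

**Last checks**
- **Bar position:** image matching before and after the flip shows it moved less than 0.01 px in both views. A cruder match (phase correlation) gave a 0.4 px shift in the scene view. The more robust match did not confirm that, so I set it aside.
- **Flush with the fence:** the bar's fence-side edge measured at x ≈ 56.3 mm, against 56 for the fence face. Its slope agrees with the fence to about 0.002 rad.
- **Leaf:** the pictures show it past upright. My final measurement of the tab position failed because the red colour mask in the top view picked up the robot arm. The leaf angle therefore rests on the commanded lift and the pictures.
- **Bystanders:** the slide box has not moved between the before and after pictures. I did not measure the jar or beaker, but nothing went near them.

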